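Lock the carver's banding wheel with its pin

TASK

Lock the banding wheel so that its vase can be carved: turn the wheel by its upright handle until the hole in the wheel's lug stands over the hole in the stand's lug. Then take the lock pin, the one with the broad round collar, from the wooden rack and push it down through both holes until its collar sits flat on the wheel's lug, and let go.

Things in the scene. Friction and masses are not known exactly. Their poses are not given: they have to be found in the camera images.
- stand: Fixed dark steel stand of the banding wheel. Origin on the table under the wheel's vertical turning axis; z up, x axis points level to the stand's square lug (52 mm, top 40 mm above the table), whose vertical through hole, 31 mm across, is centred 115 mm from the axis along +x. Over it turns the steel wheel, a 170 mm disc with its upper face 57 mm above the table.
- wheel (a joint): Wheel angle, rad, growing anticlockwise from above; 0 = the hole in the wheel's lug (50 mm square, 12 mm thick, upper face 57 mm above the table; hole 31 mm across, 115 mm from the axis) is exactly over the stand's hole. Starts at 0.45 to 1.05, stops at -0.6 and 1.4; light friction (1 N at the handle), stays where left. A white vase, 86 mm across, top at 142 mm, is fixed on its middle.
- wheel_handle (a point): Centre (half-way up) of the wheel's upright handle, a plain round steel post 22 mm across, from 57 to 112 mm above the table, on a narrow arm. It turns with the wheel, 115 mm from the axis, 90 degrees anticlockwise (from above) of the wheel's hole.
- pin_grip (a point): Centre of the lock pin's grip, a steel bar 24 mm across, 42 mm tall. 21 mm below: collar 48 mm across, 6 mm thick, then shank 18 mm across, 52 mm long, tapered; tip 79 mm below. z up along pin, x at the start along the rack. Loose, 0.24 kg at most; collar rests on a 60 mm tall wooden rack (3 holes, 75 mm apart). Other holes: slender wooden-handled awl, square-headed key, up to 58 mm above the rack.
Things that resemble listed ones, but are neither listed nor needed, are in the scene too. What is shaped like the part that bears pin_grip but pink is not meant.

How it is judged:
By the outcome, as a careful person would: the job done as asked, in the order asked, and still so for the second after the job is handed in, with the robot touching nothing.
It also fails if it takes over 51 s, if anything falls off the work surface, if the arm or the gripper's body presses on something with over 40 N, if the wrist force passes 120 N, or if a joint passes its speed limit or range.

ROBOT

A 7-joint arm with a two-finger parallel gripper is mounted at the origin on the work surface. World frame = base frame: x ahead of the robot, y to its left, z up, the work surface at z = 0. Lengths are in m, angles in rad, forces in N, time in s.
With the tool pointing down it reaches from about 0.35 to 0.9 m from the base axis. Payload 8.1 kg.
Tool frame: the origin (TCP) lies at the very end of the fingers, on their centre line; the grasp point (between the pads) lies 19 mm behind it; z points along the fingers, x is the direction in which the jaws open and shut, and the axes are right-handed (so a half turn about z gives the same grasp; the last joint's range is limited). The gripper opens to 92 mm and grips with 3 to 60 N. Pads are 19 mm wide; open, the fingers measure 130 mm over their backs; the gripper's body (75 mm by 190 mm) begins 47 mm behind the grasp point.
Start: joints at [-1.276, 0.434, 0.025, 1.573, -0.012, 1.134, -0.075], TCP at [0.242, 0.576, 0.227] pointing down, gripper open.
Joint ranges: [-2.62, 2.62], [-0.44, 2.09], [-1.27, 1.32], [0.08, 2.57], [-1.32, 4.46], [0.12, 2], [-2.74, 2.74]. Speed limits (rad/s): [2.22, 2.22, 3.01, 3.01, 3.14, 3.14, 3.14].

INTERFACE

Orientations are given as a rotation vector (axis times angle).
In Python, from cell import status, viewer, arm gives the robot as it stands.
- The arm moves only by the tool jog_arm, never from a script. Its argument "commands" is text: rows parted by semicolons, each of 7 numbers parted by spaces: the closure, from -1 (fully open) to 1 (shut), then the shift along the world's x, y, z normalised to -1 to 1, where 1 is 0.3 m, then the turn, a rotation vector about the world's x, y, z normalised to -1 to 1, where 1 is 2 pi rad. In form: jaw dx dy dz wx wy wz; .... A call has exactly 5 rows; each row shifts and turns the commanded pose from where the row before left it; what a row does not reach is not made up. A row lasts 1/10 s, in which the tool goes at most 50 mm and 8.59 degrees, less where a joint would pass 70% of its speed; a pose out of reach is approached as far as the arm can. A call with a number of a shift or a turn outside -1 to 1 is refused whole. A call with a gripper value outside its range is refused whole. The fingers move at their own pace and stop on an object; "force" is the grip in N (left out, the last holds). Time passes only in rows, so rows that do not move let the fingers close, or fill a call up. It gives the time, the measured TCP pose, the force and the opening at its end, in the units of the state.
- status.observe(): the state, without advancing time (a new reading comes with each control period).
- viewer.get_image(name): name is "side" or "top" or "wrist"; returns a dict with "pixels" (480x640x3 uint8, red, green, blue), "z_map" (480x640 float32, m along the optical axis (not along the pixel's ray), 0 where there is no reading), "camera_matrix" (3x3 intrinsics, pixels), "k1" (the pictures are not rectified: a ray, as slopes to the right and down, at radius r is drawn at 1 + k1 r^2 times it, then the intrinsics apply), "R" (3x3) and "t" (3): a world point X has camera coordinates R X + t. Camera axes: x right, y down, z forward; pixel columns grow to the right and rows downward; lengths in m; the calibration is good to about 2 mm. A picture is of the moment at which its call begins.
- arm.sign_off(): hands the job in, once; it reports no verdict.
The state is a dict: "clock": time; "joints": joint angles; "dq": joint speeds; "joint_efforts": joint torques, N m; "position": TCP position; "ee_rot": TCP orientation; "force": force on the tool from outside, world axes, zero at the start; "ft_torque": the same for the moment, N m; "width": opening from 0.0 (shut) to 1.0 (fully open).
Only numpy, scipy, OpenCV 4.12 (cv2) and the standard library are available. Lean on these libraries where they do the work, as an engineer would, in place of code of your own. Each camera call takes 0.05 s, during which the arm holds its last target. There are 200 camera calls.

## Working session

There is one attempt and no reset: what is moved stays moved. The work goes in short steps, Python scripts to look and compute and a tool call to move; the robot and the scene stay as the last step left them, time stands still between calls to the robot, and variables do not carry over. Pictures are saved under pics/ and viewed, about 8 in all and at most 12, crops included, and the job is handed in when it is done.

Besides the shell and the picture viewer there is one more tool, called after "Request:" as a command line: name --argument value ..., lists and objects as JSON in quotes. jog_arm: Moves the arm, as the interface text tells. Scaled input: -1 to 1 covers 0.3 m each way for a shift and 2 pi rad each way for a turn. Its arguments: {"type":"object","properties":{"commands":{"type":"string"},"force":{"type":"number"}},"required":["commands"]}

```bash
ls; mkdir -p pics
cat > h.py <<'E'
import numpy as np, cv2
from cell import status, viewer, arm
def grab(n,tag):
    d=viewer.get_image(n); np.savez('%s.npz'%tag,**d)
    cv2.imwrite('pics/%s.png'%tag,cv2.cvtColor(d['pixels'],cv2.COLOR_RGB2BGR)); return d
def load(tag): return dict(np.load('%s.npz'%tag))
def ray(d,u,v):
    K=d['camera_matrix'];k=float(d['k1'])
    a=cv2.undistortPoints(np.array([[[u,v]]],float),K,np.array([k,0,0,0,0.]))[0,0]
    R=d['R'];return -R.T@d['t'],R.T@np.array([a[0],a[1],1])
def onz(d,u,v,z):
    c,r=ray(d,u,v);return c+r*(z-c[2])/r[2]
def pts(d):
    K=d['camera_matrix'];k=float(d['k1']);v,u=np.mgrid[:480,:640]
    a=cv2.undistortPoints(np.stack([u,v],-1).reshape(-1,1,2).astype(float),K,np.array([k,0,0,0,0.]))[:,0]
    z=d['z_map'].reshape(-1,1);P=np.hstack([a,np.ones((len(a),1))])*z
    return ((P-d['t'])@d['R']).reshape(480,640,3)
def pix(d,X):
    p=d['R']@np.array(X,float)+d['t'];s=p[:2]/p[2];s=s*(1+float(d['k1'])*(s@s));K=d['camera_matrix']
    return (K@np.array([s[0],s[1],1]))[:2]
E
python3 - <<'E'
from h import *
a=grab('top','top0');b=grab('side','side0');
for d in(a,b):print(-d['R'].T@d['t'],d['R'][2])
print(status.observe())
E
```

```text
pics
[ 0.32314258 -0.00235255  0.88561839] [ 0.15772422 -0.03305323 -0.98692986]
[0.39816574 0.45793602 0.55898561] [ 0.08297009 -0.7072139  -0.70211428]
{'clock': 0.1, 'joints': array([-1.2756138 ,  0.43515636,  0.02496419,  1.57397494, -0.01164288,
        1.13397951, -0.0751127 ]), 'dq': array([-0.00203804, -0.00037668,  0.0012473 , -0.00220829, -0.0017197 ,
        0.00184849,  0.00142395]), 'joint_efforts': array([ 3.55811244e-03, -6.69131470e+01,  9.88052264e-01, -3.15144467e+01,
       -6.05482981e-02,  3.74485727e-02,  6.92356934e-05]), 'position': array([0.24196889, 0.5757862 , 0.22603347]), 'ee_rot': array([ 2.61595628e+00,  1.73815241e+00, -1.72069233e-03]), 'force': array([ 0.13821569, -1.1251278 ,  0.5047659 ]), 'ft_torque': array([-0.01152931,  0.00025023, -0.06321351]), 'width': 0.9991794824183674}
```

View pics/top0.png

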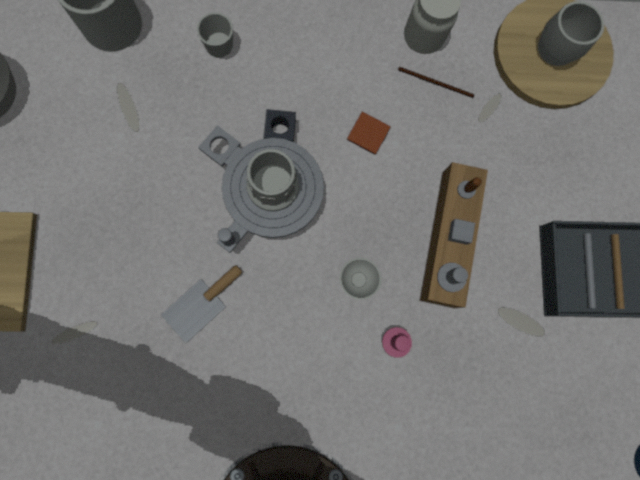

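View pics/side0.png

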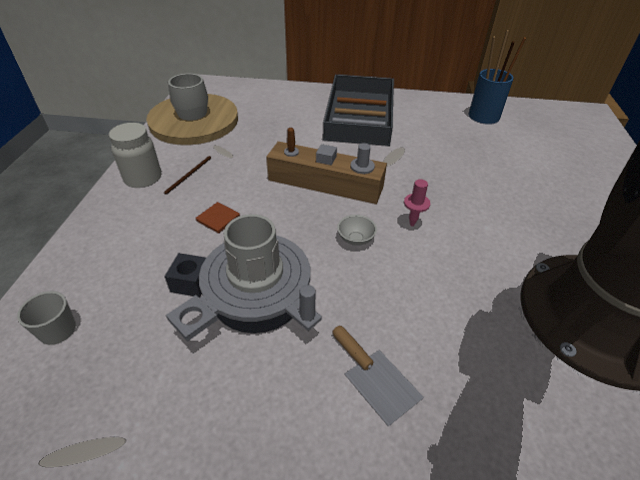

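The top view shows, with pixel positions:
- wheel centre at about (273,187)
- stand's lug hole (281,126)
- wheel's lug hole (218,146)
- handle (228,237)
- rack from (465,165) to (445,305)

What could be taken for the lock pin:
- steel pin with broad round collar, in the rack at (455,276) top and (363,155) side: my choice
- square-headed key (461,231)
- awl (470,186)
- pink lookalike (397,342)

Run:
```python
from h import *
d=load('top0');s=load('side0');P=pts(d);Q=pts(s)
def reg(P,u0,u1,v0,v1,z0,z1):
    p=P[v0:v1,u0:u1].reshape(-1,3);return p[(p[:,2]>z0)&(p[:,2]<z1)]
from scipy.optimize import least_squares
for n,PP,d_ in(('top',P,d),('side',Q,s)):
    a=PP.reshape(-1,3)
    print(n,'table z',np.median(PP[300:320,300:330,2]))
    c0=onz(d,273,187,.057)[:2]
    def near(c,r,z0,z1): return a[(np.hypot(*(a[:,:2]-c).T)<r)&(a[:,2]>z0)&(a[:,2]<z1)]
    v=near(c0,.08,.138,.150); 
    if len(v): print('vase rim',len(v),cv2.minEnclosingCircle(v[:,:2].astype(np.float32)),np.median(v[:,2]))
    h0=onz(d,228,235,.112)[:2]
    v=near(h0,.03,.105,.118);print('handle top',len(v),v.mean(0),cv2.minEnclosingCircle(v[:,:2].astype(np.float32)))
    g0=onz(d,456,274,.108)[:2]
    v=near(g0,.03,.10,.118);print('grip top',len(v),v.mean(0),np.median(v[:,2]),cv2.minEnclosingCircle(v[:,:2].astype(np.float32)))
    v=near(g0,.035,.0625,.072);print('collar',len(v),v.mean(0),np.median(v[:,2]),cv2.minEnclosingCircle(v[:,:2].astype(np.float32)))
    k0=onz(d,461,228,.08)[:2]
    v=near(k0,.03,.07,.13);print('key',v.mean(0),v.min(0),v.max(0))
    k0=onz(d,472,184,.09)[:2]
    v=near(k0,.03,.07,.13);print('awl',v.mean(0),v.min(0),v.max(0))
    v=near(onz(d,455,230,.06)[:2],.14,.054,.0635);r=cv2.minAreaRect(v[:,:2].astype(np.float32));print('rack',r,cv2.boxPoints(r).tolist())
print('hole wheel',onz(d,219,146,.057),'hole stand',onz(d,281,126,.04),'wheel c',onz(d,273,187,.057))
c=cv2.resize(cv2.imread('pics/top0.png')[100:310,180:500],None,fx=2.4,fy=2.4,interpolation=cv2.INTER_CUBIC);cv2.imwrite('pics/c1.png',cv2.convertScaleAbs(c,alpha=1.6))
```

```text
top table z -0.0017683576769407514
vase rim 439 ((0.5452274680137634, 0.0351666696369648), 0.03607757389545441) 0.13997190181777058
handle top 160 [0.45322385 0.10366784 0.10971279] ((0.4534980356693268, 0.10395295172929764), 0.010792749002575874)
grip top 195 [ 0.3996621  -0.25792706  0.10591362] 0.1060152067067944 ((0.39990708231925964, -0.25820794701576233), 0.012100135907530785)
collar 353 [ 0.39842722 -0.25333331  0.06466602] 0.06437108961872667 ((0.3989577293395996, -0.2540483772754669), 0.02726743370294571)
key [ 0.47245323 -0.27163405  0.08143808] [ 0.45400512 -0.29296367  0.0703332 ] [ 0.49230218 -0.25344108  0.08600267]
awl [ 0.5445875  -0.28462102  0.10028601] [ 0.5386107  -0.29581058  0.07037479] [ 0.55398297 -0.2781721   0.11796278]
rack ((0.47385942935943604, -0.27333658933639526), (0.0638769343495369, 0.2369246929883957), 78.8606948852539) [[0.35145851969718933, -0.2817870080471039], [0.5839196443557739, -0.3275596797466278], [0.5962603092193604, -0.26488617062568665], [0.36379921436309814, -0.21911349892616272]]
side table z 0.055570419488327125
vase rim 462 ((0.54656
[... 415 characters left out ...]
, -0.258059561252594), 0.0249883234500885)
key [ 0.47460583 -0.26696425  0.07976574] [ 0.45614673 -0.29081161  0.07009688] [ 0.49377717 -0.25209793  0.08439178]
awl [ 0.54784362 -0.28233797  0.09473327] [ 0.54107359 -0.2930321   0.07024012] [ 0.55572707 -0.27706238  0.11568721]
rack ((0.4758164882659912, -0.2729579210281372), (0.06740032136440277, 0.23671980202198029), 78.68286895751953) [[0.35314467549324036, -0.2827759385108948], [0.5852617025375366, -0.3292296826839447], [0.5984883308410645, -0.26313990354537964], [0.3663712739944458, -0.2166861593723297]]
hole wheel [0.61166291 0.12582308 0.057     ] hole stand [0.65659776 0.02394411 0.04      ] wheel c [0.54357251 0.03387066 0.057     ]
```

View pics/c1.png

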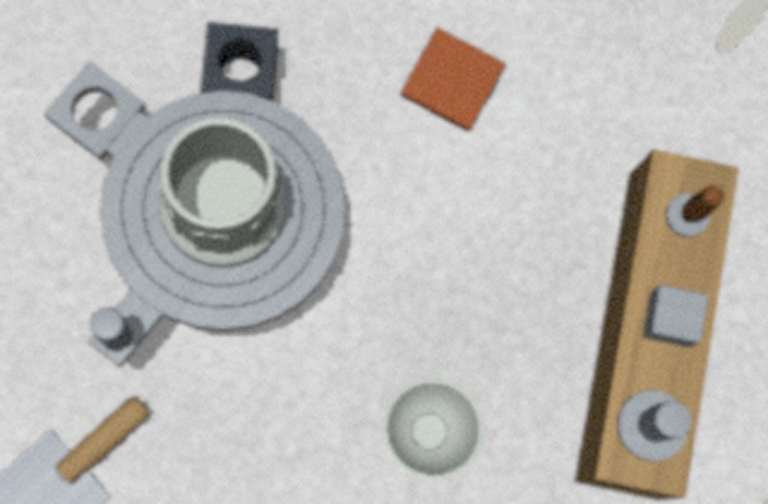

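The crop confirms the choice: round steel grip over a broad round collar, at the near end of the rack. My measurements agree with the given sizes: handle radius 0.115 m, grip top 0.106 m, and pin at the expected rack hole. Moving to the handle now.

Request:
jog_arm --commands "-1 0.047 -0.105 0 0 0 -0.0026;-1 0.047 -0.105 0 0 0 -0.0026;-1 0.047 -0.105 0 0 0 -0.0026;-1 0.047 -0.105 0 0 0 -0.0026;-1 0.047 -0.105 0 0 0 -0.0026" --force 15

```text
clock: 0.6
position: [0.3129, 0.4171, 0.2264]
ee_rot: [2.686, 1.629, -0.001]
force: [-0.3, 0.7, 0.2]
width: 1.001
```

Request:
jog_arm --commands "-1 0.047 -0.105 0 0 0 -0.0026;-1 0.047 -0.105 0 0 0 -0.0026;-1 0.047 -0.105 0 0 0 -0.0026;-1 0.047 -0.105 0 0 0 -0.0026;-1 0.047 -0.105 0 0 0 -0.0026"

```text
clock: 1.1
position: [0.3834, 0.2597, 0.2266]
ee_rot: [2.75, 1.518, -0.0]
force: [1.1, 0.7, 0.1]
width: 1.005
```

Request:
jog_arm --commands "-1 0.047 -0.105 0 0 0 -0.0026;-1 0.047 -0.105 0 0 0 -0.0026;-1 0.047 -0.105 0 0 0 -0.0026;-1 0.047 -0.105 0 0 0 -0.0026;-1 0.047 -0.105 0 0 0 -0.0026"

```text
clock: 1.6
position: [0.4538, 0.1023, 0.2266]
ee_rot: [-2.81, -1.405, 0.0]
force: [1.4, 0.7, 0.8]
width: 1.002
```

Run:
```python
from h import *
from scipy.spatial.transform import Rotation as Ro
o=status.observe();R=Ro.from_rotvec(o['ee_rot']).as_matrix();print(o['clock'],o['position'],np.degrees(np.arctan2(R[1,0],R[0,0])),R[:,2],o['joints'])
for t in('top0','side0'):
    d=load(t);a=pts(d).reshape(-1,3);b=d['pixels'].reshape(-1,3).mean(1)
    v=a[(np.hypot(*(a[:,:2]-[.66,.024]).T)<.045)&(a[:,2]>.034)&(a[:,2]<.043)&(a[:,0]>.635)]
    r=cv2.minAreaRect(v[:,:2].astype(np.float32));print(t,len(v),r)
    v=a[(np.hypot(*(a[:,:2]-[.614,.127]).T)<.04)&(a[:,2]>.05)&(a[:,2]<.06)]
    print(cv2.minAreaRect(v[:,:2].astype(np.float32)))
```

```text
1.6 [0.45379751 0.10231466 0.22662997] 53.136075129574685 [-2.37477338e-04 -1.57132590e-05 -9.99999972e-01] [-0.61074301  0.16973781  0.31948221  1.96581233 -0.06253712  1.01558848
  0.66485539]
top0 624 ((0.6604917645454407, 0.02735384739935398), (0.052043937146663666, 0.05345270037651062), 86.3006591796875)
((0.6101341843605042, 0.12104102969169617), (0.06555403023958206, 0.05050788074731827), 52.9934196472168)
side0 656 ((0.6623486876487732, 0.02755412459373474), (0.055122010409832, 0.05286268889904022), 87.02633666992188)
((0.6119062304496765, 0.12033405154943466), (0.06628669053316116, 0.05268844962120056), 53.26546096801758)
```

Request:
jog_arm --commands "-1 0 0.001 -0.0975 0 0 0;-1 0 0.001 -0.0975 0 0 0;-1 0 0.001 -0.0975 0 0 0;-1 0 0.001 -0.0975 0 0 0;-1 0 0.001 -0.0975 0 0 0"

```text
clock: 2.1
position: [0.4534, 0.1051, 0.0793]
ee_rot: [2.809, 1.406, -0.0]
force: [-0.5, -0.1, 0.5]
width: 1.001
```

Request:
jog_arm --commands "1 0 0 0 0 0 0;1 0 0 0 0 0 0;1 0 0 0 0 0 0;1 0 0 0 0 0 0;1 0 0 0 0 0 0" --force 15

```text
clock: 2.6
position: [0.4543, 0.1055, 0.0815]
ee_rot: [2.809, 1.406, 0.003]
force: [-0.3, 0.2, 0.3]
width: 0.614
```

Request:
jog_arm --commands "1 0 0 0 0 0 0;1 0 0 0 0 0 0;1 0 0 0 0 0 0;1 0 0 0 0 0 0;1 0 0 0 0 0 0"

```text
clock: 3.1
position: [0.4534, 0.1051, 0.0804]
ee_rot: [-2.809, -1.406, 0.001]
force: [-0.9, -0.9, 0.8]
width: 0.237
```

Run:
```python
from h import *
o=status.observe();print(o['position'],o['width'],o['force'])
t=np.radians(np.linspace(143.1,86.3,16));p=.115*np.c_[np.cos(t),np.sin(t)];print(np.round(np.diff(p,axis=0)/.3,4).tolist())
```

```text
[0.45344501 0.10511797 0.08044333] 0.23713203784282003 [-0.90359305 -0.93599661  0.79982802]
[[0.0159, 0.0197], [0.0171, 0.0187], [0.0183, 0.0175], [0.0194, 0.0162], [0.0205, 0.0149], [0.0214, 0.0135], [0.0223, 0.0121], [0.023, 0.0106], [0.0237, 0.009], [0.0242, 0.0075], [0.0246, 0.0058], [0.025, 0.0042], [0.0252, 0.0025], [0.0253, 0.0009], [0.0253, -0.0008]]
```

Request:
jog_arm --commands "1 0.016 0.0197 0 0 0 -0.0105;1 0.017 0.0187 0 0 0 -0.0105;1 0.0183 0.0175 0 0 0 -0.0105;1 0.0194 0.0162 0 0 0 -0.0105;1 0.0205 0.0149 0 0 0 -0.0105"

```text
clock: 3.6
position: [0.4816, 0.1308, 0.0805]
ee_rot: [3.003, 0.92, 0.001]
force: [1.8, -3.7, -0.4]
width: 0.235
```

Request:
jog_arm --commands "1 0.0214 0.0135 0 0 0 -0.0105;1 0.0223 0.012 0 0 0 -0.0105;1 0.023 0.0106 0 0 0 -0.0105;1 0.0237 0.009 0 0 0 -0.0105;1 0.0242 0.0075 0 0 0 -0.0105"

```text
clock: 4.1
position: [0.5162, 0.1459, 0.0805]
ee_rot: [3.113, 0.415, 0.001]
force: [1.2, -4.9, -0.6]
width: 0.231
```

Request:
jog_arm --commands "1 0.0246 0.0058 0 0 0 -0.0105;1 0.025 0.0042 0 0 0 -0.0105;1 0.0252 0.0025 0 0 0 -0.0105;1 0.0253 0.001 0 0 0 -0.0105;1 0.0253 -0.001 0 0 0 -0.0105"

```text
clock: 4.6
position: [0.5536, 0.1492, 0.0805]
ee_rot: [3.138, -0.102, 0.001]
force: [-0.2, -5.4, 1.3]
width: 0.238
```

Run:
```python
from h import *
from scipy.spatial.transform import Rotation as Ro
o=status.observe();R=Ro.from_rotvec(o['ee_rot']).as_matrix();p=o['position'];print(p,o['width'],o['force'],np.degrees(np.arctan2(R[1,0],R[0,0])),np.degrees(np.arctan2(p[1]-.035,p[0]-.546)))
```

```text
[0.55361517 0.14916714 0.08048798] 0.23769742485291423 [-0.21181116 -5.35351393  1.30709575] -3.7386127327091967 86.18391530106958
```

Request:
jog_arm --commands "-1 0 0 0 0 0 0;-1 0 0 0 0 0 0;-1 0 0 0 0 0 0;-1 0 0 0 0 0 0;-1 0 0 0 0 0 0"

```text
clock: 5.1
position: [0.5527, 0.1511, 0.0805]
ee_rot: [-3.14, 0.096, 0.0]
force: [-0.0, 0.4, -1.1]
width: 0.622
```

Request:
jog_arm --commands "-1 0 0 0.08 0 0 0;-1 0 0 0.1 0 0 0;-1 0 0 0.1 0 0 0;-1 0 0 0.1 0 0 0;-1 0 0 0.02 0 0 0"

```text
clock: 5.6
position: [0.5547, 0.1511, 0.2039]
ee_rot: [-3.138, 0.097, -0.007]
force: [0.5, -0.2, 0.2]
width: 0.995
```

Request:
jog_arm --commands "-1 -0.034 -0.091 0 0 0 0.0153;-1 -0.034 -0.091 0 0 0 0.0153;-1 -0.034 -0.091 0 0 0 0.0153;-1 -0.034 -0.091 0 0 0 0.0153;-1 -0.034 -0.091 0 0 0 0.0153"

```text
clock: 6.1
position: [0.501, 0.0134, 0.1999]
ee_rot: [-3.071, -0.66, 0.001]
force: [0.8, -0.9, 0.0]
width: 1.002
```

Request:
jog_arm --commands "-1 -0.034 -0.091 0 0 0 0.0153;-1 -0.034 -0.091 0 0 0 0.0153;-1 -0.034 -0.091 0 0 0 0.0153;-1 -0.034 -0.091 0 0 0 0.0153;-1 -0.034 -0.091 0 0 0 0.0153"

```text
clock: 6.6
position: [0.4501, -0.123, 0.2]
ee_rot: [-2.826, -1.372, 0.0]
force: [0.5, -0.3, 0.0]
width: 1.0
```

Request:
jog_arm --commands "-1 -0.034 -0.091 0 0 0 0.0153;-1 -0.034 -0.091 0 0 0 0.0153;-1 -0.034 -0.091 0 0 0 0.0153;-1 -0.034 -0.091 0 0 0 0.0153;-1 -0.034 -0.091 0 0 0 0.0153"

```text
clock: 7.1
position: [0.3991, -0.2594, 0.2]
ee_rot: [-2.418, -2.005, 0.0]
force: [0.9, -0.5, 0.8]
width: 0.998
```

Run:
```python
from h import *
from scipy.spatial.transform import Rotation as Ro
d=grab('top','top1');w=grab('wrist','wr1');s=grab('side','side1')
o=status.observe();R=Ro.from_rotvec(o['ee_rot']).as_matrix();print(o['position'],np.degrees(np.arctan2(R[1,0],R[0,0])),o['joints'])
P=pts(d).reshape(-1,3)
for n,d_ in(('top',d),('side',s),('wr',w)):
    a=pts(d_).reshape(-1,3)
    v=a[(np.hypot(*(a[:,:2]-[.554,.150]).T)<.03)&(a[:,2]>.1)&(a[:,2]<.118)]
    if len(v):print(n,'handle',len(v),v.mean(0))
    v=a[(np.hypot(*(a[:,:2]-[.661,.027]).T)<.05)&(a[:,2]>.05)&(a[:,2]<.06)&(a[:,0]>.637)]
    if len(v):print('wlug',cv2.minAreaRect(v[:,:2].astype(np.float32)))
    v=a[(np.hypot(*(a[:,:2]-[.401,-.2585]).T)<.025)&(a[:,2]>.1)&(a[:,2]<.118)]
    if len(v):print('grip',len(v),v.mean(0),cv2.minEnclosingCircle(v[:,:2].astype(np.float32)))
c=np.hstack([cv2.imread('pics/top1.png')[80:280,180:380],cv2.imread('pics/side1.png')[200:400,140:340]])
c=cv2.resize(c,None,fx=2,fy=2);w=cv2.resize(cv2.imread('pics/wr1.png'),None,fx=.3,fy=.3)
c=np.vstack([c,np.zeros((150,800,3),np.uint8)]);c[400:400+w.shape[0],:w.shape[1]]=w
cv2.imwrite('pics/c2.png',cv2.convertScaleAbs(c,alpha=1.5))
```

```text
[ 0.39879161 -0.26017025  0.20013345] 78.87711267008224 [ 0.03282238  0.22832087  0.52552773  1.9914903  -0.13894291  0.95668703
  2.00413206]
top handle 166 [0.55360665 0.1486684  0.10949375]
wlug ((0.6607778668403625, 0.02533916011452675), (0.0502665676176548, 0.05101975053548813), 85.51238250732422)
grip 3 [ 0.39614019 -0.26653381  0.1067621 ] ((0.3977589011192322, -0.26711559295654297), 0.006357931066304445)
side handle 263 [0.55554146 0.15235768 0.10879391]
wlug ((0.6617024540901184, 0.025319863110780716), (0.05268939211964607, 0.051563914865255356), 84.86180877685547)
grip 95 [ 0.401857   -0.25524333  0.10538249] ((0.40134572982788086, -0.2587338387966156), 0.013387839309871197)
grip 720 [ 0.3983931  -0.2590156   0.10689322] ((0.39932966232299805, -0.2590216100215912), 0.012057764455676079)
```

View pics/c2.png

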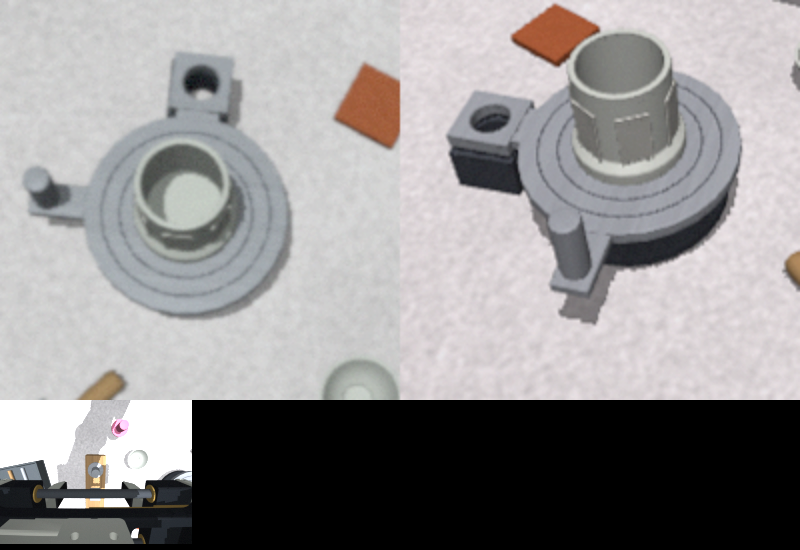

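The wheel's lug now sits squarely over the stand's lug: lug centres (0.661,0.0253) and (0.661,0.0274), with the hole seen open in both views. Descending on the pin.

Request:
jog_arm --commands "-1 0.0035 0.0025 -0.0847 0 0 0;-1 0 0 -0.0847 0 0 0;-1 0 0 -0.0847 0 0 0;-1 0 0 -0.0847 0 0 0;-1 0 0 -0.0847 0 0 0"

```text
clock: 7.75
position: [0.4014, -0.2565, 0.0721]
ee_rot: [-2.422, -2.0, -0.0]
force: [0.4, 0.3, 0.2]
width: 1.002
```

Request:
jog_arm --commands "1 0 0 0 0 0 0;1 0 0 0 0 0 0;1 0 0 0 0 0 0;1 0 0 0 0 0 0;1 0 0 0 0 0 0" --force 35

```text
clock: 8.25
position: [0.4017, -0.2581, 0.0743]
ee_rot: [2.422, 1.999, 0.002]
force: [-0.3, 0.1, -0.1]
width: 0.614
```

Request:
jog_arm --commands "1 0 0 0 0 0 0;1 0 0 0 0 0 0;1 0 0 0 0 0 0;1 0 0 0 0 0 0;1 0 0 0 0 0 0"

```text
clock: 8.75
position: [0.4011, -0.2582, 0.0735]
ee_rot: [2.423, 2.0, -0.0]
force: [-0.9, 0.6, 0.7]
width: 0.258
```

Request:
jog_arm --commands "1 0 0 0.06 0 0 0;1 0 0 0.12 0 0 0;1 0 0 0.14 0 0 0;1 0 0 0.14 0 0 0;1 0 0 0.14 0 0 0"

```text
clock: 9.25
position: [0.4003, -0.2576, 0.2548]
ee_rot: [-2.422, -1.999, 0.001]
force: [1.2, 0.3, -2.5]
width: 0.256
```

Request:
jog_arm --commands "1 0.03 0.03 0 0 0 0.0014;1 0.0577 0.0632 0 0 0 0.0014;1 0.0577 0.0632 0 0 0 0.0014;1 0.0577 0.0632 0 0 0 0.0014;1 0.0577 0.0632 0 0 0 0.0014"

```text
clock: 9.75
position: [0.4794, -0.1716, 0.2522]
ee_rot: [-2.376, -2.053, 0.001]
force: [0.7, -0.1, -2.5]
width: 0.255
```

Request:
jog_arm --commands "1 0.0577 0.0632 0 0 0 0.0014;1 0.0577 0.0632 0 0 0 0.0014;1 0.0577 0.0632 0 0 0 0.0014;1 0.0577 0.0632 0 0 0 0.0014;1 0.0577 0.0632 0 0 0 0.0014"

```text
clock: 10.25
position: [0.5668, -0.0767, 0.2529]
ee_rot: [-2.331, -2.105, 0.001]
force: [-0.2, -1.0, -1.2]
width: 0.256
```

Request:
jog_arm --commands "1 0.0577 0.0632 0 0 0 0.0014;1 0.0577 0.0632 0 0 0 0.0014;1 0.0577 0.0632 0 0 0 0.0014;1 0.0577 0.0632 0 0 0 0.0014;1 0.0577 0.0632 0 0 0 0.0014"

```text
clock: 10.75
position: [0.6532, 0.0183, 0.2526]
ee_rot: [-2.284, -2.156, 0.001]
force: [-0.2, -0.5, -2.4]
width: 0.253
```

Run:
```python
from h import *
from scipy.spatial.transform import Rotation as Ro
s=grab('side','side2')
o=status.observe();R=Ro.from_rotvec(o['ee_rot']).as_matrix();p=o['position'];print(p,np.degrees(np.arctan2(R[1,0],R[0,0])),R[:,2],o['force'],o['width'],o['joints'])
a=pts(s).reshape(-1,3)
# expected: grip centre z = tcp+.014 ; tip = -.065
for z0,z1 in((-.07,-.045),(-.045,-.02),(-.013,-.007)):
    v=a[(np.hypot(*(a[:,:2]-p[:2]).T)<.04)&(a[:,2]>p[2]+z0)&(a[:,2]<p[2]+z1)]
    if len(v):print(z0,len(v),v.mean(0),v.min(0),v.max(0))
print(pix(s,p),pix(s,p-[0,0,.065]))
```

```text
[0.65550251 0.02331489 0.25205233] 86.99695638613258 [ 2.52045462e-04  2.58143464e-03 -9.99996636e-01] [ 2.18625182  4.79265201 -2.32454914] 0.25549509471533294 [-0.36102748  0.48032739  0.38134548  1.47675955 -0.18692244  1.21979737
  1.56389678]
-0.07 107 [0.65136183 0.02487833 0.19871829] [0.64520377 0.01680212 0.1855777 ] [0.66118369 0.02956747 0.20699436]
-0.045 189 [0.65084132 0.02626587 0.21767414] [0.64449194 0.01686702 0.20721824] [0.6614035  0.03076784 0.22852943]
-0.013 451 [0.64838102 0.02867608 0.24322436] [ 0.63066555 -0.00319655  0.23910234] [0.67715745 0.04453829 0.2450385 ]
[157.84369275 151.35866372] [169.63230255 192.24874624]
```

View pics/side2.png

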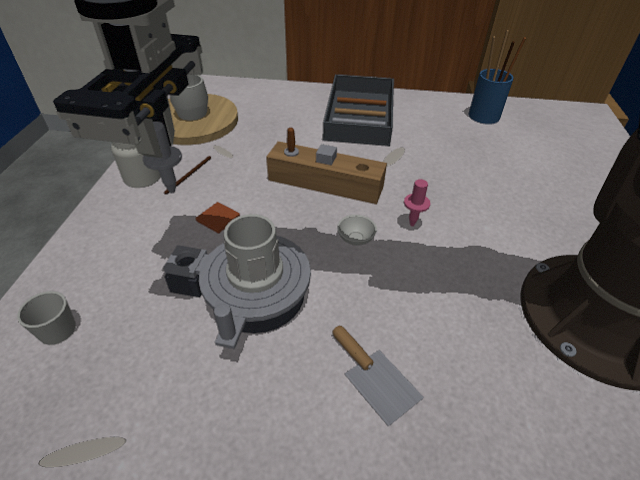

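Pin held upright: collar near (165,158), tip near (170,192). The rack's hole at (363,167) is empty. Fine alignment next.

Request:
jog_arm --commands "1 0.018 0.01 0 0 0 -0.001;1 0 0 -0.06 0 0 -0.001;1 0 0 -0.1 0 0 0;1 0 0 -0.1 0 0 0;1 0 0 -0.06 0 0 0"

```text
clock: 11.3
position: [0.6565, 0.0191, 0.1547]
ee_rot: [-2.299, -2.138, 0.004]
force: [0.4, 0.9, -2.3]
width: 0.257
```

Request:
jog_arm --commands "1 0 0 0 0 0 0;1 0 0 0 0 0 0;1 0 0 0 0 0 0;1 0 0 0 0 0 0;1 0 0 0 0 0 0"

```text
clock: 11.8
position: [0.6583, 0.0195, 0.1585]
ee_rot: [2.298, 2.14, 0.002]
force: [0.1, 0.4, -1.8]
width: 0.257
```

Run:
```python
from h import *
s=grab('side','side3');o=status.observe();p=o['position'];print(p,o['force'])
a=pts(s).reshape(-1,3)
for z0,z1 in((-.065,-.045),(-.045,-.02),(-.013,-.007)):
    v=a[(np.hypot(*(a[:,:2]-p[:2]).T)<.04)&(a[:,2]>p[2]+z0)&(a[:,2]<p[2]+z1)]
    if len(v):print(z0,len(v),v.mean(0),v.min(0),v.max(0))
v=a[(np.hypot(*(a[:,:2]-[.661,.027]).T)<.05)&(a[:,2]>.05)&(a[:,2]<.06)&(a[:,0]>.637)]
print('wlug',cv2.minAreaRect(v[:,:2].astype(np.float32)))
cv2.imwrite('pics/c3.png',cv2.resize(cv2.imread('pics/side3.png')[100:320,80:280],None,fx=2.5,fy=2.5))
```

```text
[0.6581478  0.01954621 0.15822925] [-0.17132489  0.31207666 -1.96550427]
-0.065 74 [0.65639341 0.02668059 0.10542698] [0.65024191 0.01862062 0.09335427] [0.66678817 0.0304869  0.11317154]
-0.045 112 [0.65582397 0.02747356 0.12185168] [0.6503085  0.01720442 0.11324337] [0.66590118 0.03180244 0.13127718]
-0.013 381 [0.65296317 0.02970599 0.14920949] [ 6.35683375e-01 -1.12902109e-04  1.45255174e-01] [0.68020084 0.04580148 0.15122744]
wlug ((0.6617277264595032, 0.0252092145383358), (0.05313986539840698, 0.052151184529066086), 85.48585510253906)
```

View pics/c3.png

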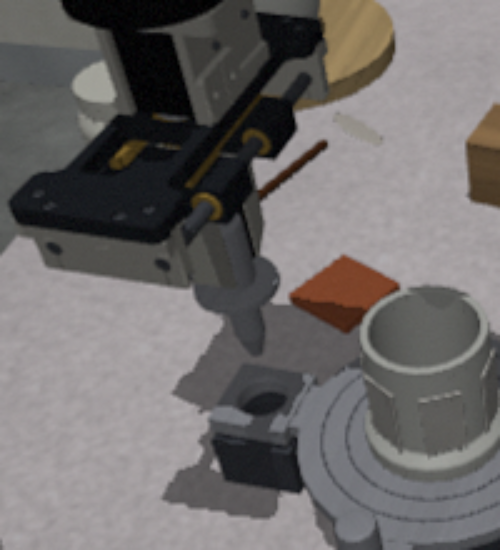

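Request:
jog_arm --commands "1 0.01 0.0167 0 0 0 0;1 0 0 0 0 0 0;1 0 0 -0.04 0 0 0;1 0 0 -0.04 0 0 0;1 0 0 -0.03 0 0 0"

```text
clock: 12.35
position: [0.6599, 0.0245, 0.1225]
ee_rot: [-2.298, -2.14, 0.003]
force: [-0.3, 0.8, -2.1]
width: 0.258
```

Request:
jog_arm --commands "1 0 0 -0.02 0 0 0;1 0 0 -0.02 0 0 0;1 0 0 -0.02 0 0 0;1 0 0 -0.02 0 0 0;1 0 0 -0.02 0 0 0"

```text
clock: 12.85
position: [0.6609, 0.0245, 0.0941]
ee_rot: [2.299, 2.141, 0.0]
force: [0.4, -0.1, -2.1]
width: 0.253
```

Request:
jog_arm --commands "1 0 0 -0.015 0 0 0;1 0 0 -0.015 0 0 0;1 0 0 -0.015 0 0 0;1 0 0 -0.015 0 0 0;1 0 0 -0.01 0 0 0"

```text
clock: 13.35
position: [0.6607, 0.0245, 0.073]
ee_rot: [-2.299, -2.141, 0.0]
force: [-0.1, 0.9, -1.5]
width: 0.252
```

Request:
jog_arm --commands "1 0 0 -0.004 0 0 0;1 0 0 -0.004 0 0 0;1 0 0 -0.004 0 0 0;1 0 0 0 0 0 0;1 0 0 0 0 0 0"

```text
clock: 13.85
position: [0.6609, 0.0245, 0.0706]
ee_rot: [2.299, 2.141, 0.001]
force: [-2.9, 0.0, 5.1]
width: 0.255
```

The force changed from -2 to +5 N, so the collar has touched the lug at the expected height. Releasing.

Request:
jog_arm --commands "-1 0 0 0 0 0 0;-1 0 0 0 0 0 0;-1 0 0 0 0 0 0;-1 0 0 0 0 0 0;-1 0 0 0 0 0 0"

```text
clock: 14.35
position: [0.6608, 0.0245, 0.0698]
ee_rot: [2.299, 2.141, -0.0]
force: [0.1, 0.2, -0.1]
width: 0.643
```

Request:
jog_arm --commands "-1 0 0 0 0 0 0;-1 0 0 0 0 0 0;-1 0 0 0.03 0 0 0;-1 0 0 0.08 0 0 0;-1 0 0 0.12 0 0 0"

```text
clock: 14.85
position: [0.6594, 0.0245, 0.1384]
ee_rot: [-2.298, -2.14, 0.005]
force: [1.5, -0.1, 0.4]
width: 0.992
```

Request:
jog_arm --commands "-1 0 0 0.12 0 0 0;-1 0 0 0.12 0 0 0;-1 0 -0.1 0.05 0 0 0;-1 -0.05 -0.13 0 0 0 0;-1 -0.05 -0.13 0 0 0 0"

```text
clock: 15.35
position: [0.6309, -0.0844, 0.2273]
ee_rot: [2.296, 2.141, 0.002]
force: [-0.4, -0.9, -0.7]
width: 0.997
```

Request:
jog_arm --commands "-1 -0.05 -0.13 0 0 0 0;-1 -0.05 -0.13 0 0 0 0;-1 -0.05 -0.13 0 0 0 0;-1 0 0 0 0 0 0;-1 0 0 0 0 0 0"

```text
clock: 15.85
position: [0.5853, -0.2019, 0.2267]
ee_rot: [2.302, 2.137, 0.001]
force: [0.8, 1.0, -0.8]
width: 0.998
```

Run:
```python
from h import *
d=grab('top','top4');s=grab('side','side4');print(status.observe()['position'])
for n,d_ in(('top',d),('side',s)):
    a=pts(d_).reshape(-1,3)
    for k,z0,z1,r in(('grip',.095,.115,.03),('collar',.0595,.068,.035),('lug',.05,.0585,.045)):
        v=a[(np.hypot(*(a[:,:2]-[.661,.026]).T)<r)&(a[:,2]>z0)&(a[:,2]<z1)&(a[:,0]>.632)]
        if len(v):print(n,k,len(v),v.mean(0),np.median(v[:,2]),cv2.minEnclosingCircle(v[:,:2].astype(np.float32)))
c=np.hstack([cv2.imread('pics/top4.png')[80:280,180:380],cv2.imread('pics/side4.png')[200:400,120:320]])
cv2.imwrite('pics/c4.png',cv2.convertScaleAbs(cv2.resize(c,None,fx=2,fy=2),alpha=1.5))
```

```text
[ 0.58632192 -0.19928001  0.22617049]
top grip 185 [0.65845223 0.02645097 0.102571  ] 0.10278428283524507 ((0.6595979332923889, 0.026194892823696136), 0.01220827829092741)
top collar 323 [0.65401036 0.02560865 0.06179742] 0.061591405797214956 ((0.6593695878982544, 0.02644001506268978), 0.024108419194817543)
top lug 284 [0.65050697 0.02308231 0.05518051] 0.05525769195388702 ((0.6594617366790771, 0.025185301899909973), 0.03491463512182236)
side grip 199 [0.66021666 0.02946022 0.10207953] 0.10322059909397109 ((0.6615881323814392, 0.027354903519153595), 0.012307108379900455)
side collar 383 [0.65854564 0.03290568 0.06209531] 0.061830818142538414 ((0.6610339283943176, 0.026783641427755356), 0.02449612505733967)
side lug 328 [0.65139259 0.03676655 0.05498282] 0.05527907366867445 ((0.6611001491546631, 0.02602417580783367), 0.03523615375161171)
```

View pics/c4.png

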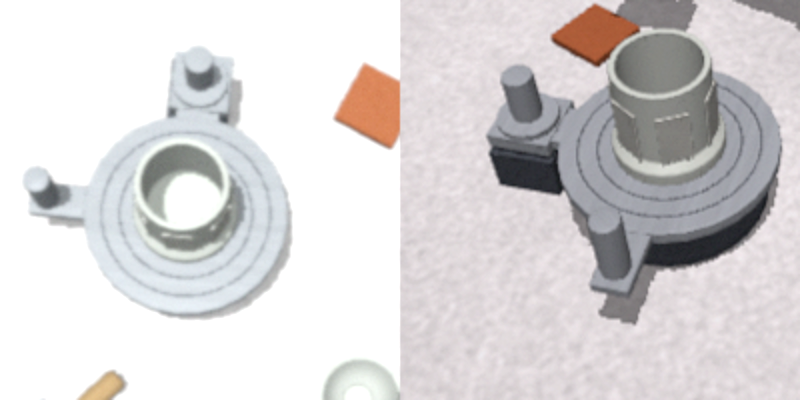

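The pin stands upright. Its collar is flat on the wheel's lug: collar top at 0.0617 m against 0.0552 m for the lug, and grip top at 0.103 m against the expected 0.105 m with the camera's 2 mm low bias. The gripper is open and clear.

```bash
python3 -c "
from cell import arm; print(arm.sign_off())"
```

```text
the job is handed in; nothing more can be done
None
```

The banding wheel is locked, and I handed the job in at about 16 s of the 51 s allowed. I turned the wheel about 57° clockwise by its handle until its hole stood over the stand's. Then I took the round-collared steel pin from the rack, lowered it through both holes until the collar touched the lug, let go and moved the arm away.

- **Pin:** in the last top and side views it stands upright. The collar top is about 6.5 mm above the lug's face (the collar is 6 mm thick), so it is seated flat. The grip top reads 103 mm, as expected given that the depth readings run about 2 mm low.
- **Forces:** the highest wrist reading in any report was about 6 N.
- **Disagreement:** the wheel's lug centre measured about 2 mm to the side of the stand's lug centre, which is close to the calibration error. The pin has 13 mm of clearance in the holes and went in with no reading above about 2 N until its collar touched.
- **Not checked:** the shank inside the holes can't be seen, so I inferred that it passes through both from the collar's height.

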